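Load the watch-case holder into the tilting work head

TASK

Get the green work head ready for loading: turn it square, so that its ball handle points straight out over the index block on the front of its base, and bring it fully upright against its stop. Then take the knurled three-jaw case holder from the wooden stand, push its keyed shank into the spindle, turning it until the key slips into the keyway and the flange sits flat on the spindle nose, and finish still gripping the holder and pressing it home firmly, with about 15 N, as you would while the draw-bar is tightened. Leave the other holders in the stand and everything else on the bench where it is.

Things in the scene. Friction and masses are not known exactly. Their poses are not given: they have to be found in the camera images.
- head_base: Fixed base of the work head: sage-green plate 170 (x) x 150 (y) x 20 mm. Origin: centre of its underside on the bench, on the swivel axis; -x is its front. On it a steel swivel disc (diameter 130 mm, top 34 mm above the bench) with two green cheeks (outer faces 59 mm either side, tops 120 mm above the bench), between which the head tilts on a cross axis 95 mm above the bench.
- index (a point): Top of the small steel index block (14 x 6 x 8 mm high) on the base plate at the middle of its front edge, 77 mm from the swivel axis.
- swivel (a joint): Swivel of the head about the vertical, rad, counter-clockwise from above positive. 0 = square: the ball handle points along the base's -x, straight over the index block. Stiff: stays where it is left, turns at about 1 N m (8 N at the ball). No stop near 0.
- tilt (a joint): Tilt of the head about the yoke's y axis, 95 mm above the bench, rad. 0 = upright with the handle level: a firm stop. At positive values the nose leans away from the handle and the handle is raised: pressing the ball down brings the head upright. Stiff: stays where it is left, turns at about 1 N m (8 N at the ball).
- handle_ball (a point): Centre of the black ball (diameter 30 mm) on the end of the steel handle bar (diameter 10 mm). With base yaw b, swivel s and tilt t it lies at the tilt centre (95 mm above the base's origin) + 130 mm x (-cos t cos(b+s), -cos t sin(b+s), sin t). It can be pinched from above along the tilt axis, and then turns between the pads.
- nose (a point): Centre of the spindle's nose face (steel, diameter 51 mm), the mouth of its bore: 55 mm from the tilt axis, 150 mm above the bench when upright; z out of the bore, x straight away from the handle. Bore diameter 22.4 mm, 55 mm deep. Keyway 8.4 mm wide, 16 mm out from the centre, full depth, at an angle up to 0.5 rad either side of x, to be seen or felt. The spindle does not turn.
- holder: The case holder to load, steel, about 0.35 kg, shank down in one of the stand's holes. Origin: centre of the underside of its flange (diameter 48 mm, 6 mm thick). Round knurled grip, diameter 32 mm, 6 to 50 mm above the origin; brass top with three small jaws up to 60 mm. Shank: diameter 20 mm, 44 mm long, foot chamfered 5 mm. The key is along body +x.
- key_tab (a point): Tab on the flange rim, 6 mm wide, reaching 31 mm from the centre along the holder's +x: it stands right above the key and shows from above where it is. The key is 6 mm wide, reaches 14 mm from the centre and runs from the flange to 30 mm below it, so the last 14 mm of the shank are a plain pilot.
- stand: Fixed wooden block 76 (x) x 256 (y) x 50 mm high with three round holes of diameter 35 mm right through, at y = -80, 0 and 80 mm; the holders' flanges rest on its top. Origin: centre of its underside.
- cement_table: Another holder in the stand, not to be moved: a thin stem with a flat brass disc of diameter 56 mm on top, 37 mm above the stand.
- taper_arbor: Another holder in the stand, not to be moved: a slender steel taper, 18 mm thick at the foot, 60 mm above the stand.
- loupe: Watchmaker's black eyeglass, diameter 36 mm, 32 mm high, standing on the bench. Leave alone.
- tweezers: Brass tweezers, about 120 mm long, lying on the bench. Leave alone.
- brush: Red-handled brush, 145 mm long, lying on the bench. Leave alone.
- screwdriver: Screwdriver, 130 mm long, lying on the bench. Leave alone.
- watch: Steel watch head, diameter 38 mm, 10 mm thick, lying on the bench. Leave alone.
- oil_dish: Glass dish, diameter 56 mm, 16 mm high, on the bench. Leave alone.

How it is judged (in metres and radians):
On the way, in this order (a step that is already met when the one before it is completed fails the run):
1. the head is square (swivel within 0.06 rad of 0) and upright (tilt under 0.05 rad) (value of joint swivel between -0.06 and 0.06 rad and value of joint tilt below 0.05 rad), for 0.2 s.
2. the holder's shank is in the spindle with its key home: flange within 2.5 mm of the nose (distance between holder and nose below 0.003 m and z of holder in the frame of nose below 0.0025 m), for 0.2 s.
At the end, for the whole second after the job is handed in: Swivel within 0.08 rad of square, tilt under 0.05 rad; holder at rest, flange within 2.5 mm of the nose, origin within 3 mm of its centre, key in the keyway, axis within 0.06 rad; fingers hold it (over 3 N) and it is pressed on the spindle with over 7 N (all of step 2 and value of joint swivel between -0.08 and 0.08 rad and value of joint tilt below 0.05 rad and angle between the z axis of holder and the z axis of nose, either way round below 0.06 rad and contact force between holder and head_base above 7 N and contact force between the fingers and holder above 3 N and linear speed of holder below 0.02 m/s); the arm keeps its last pose, push and grip.
It fails at once if another holder in the stand was moved more than 20 mm (distance of any of cement_table, taper_arbor from where it was at the start of the episode above 0.02 m).
It fails at once if something else on the bench was moved more than 30 mm (distance of any of loupe, tweezers, brush, screwdriver, watch, oil_dish from where it was at the start of the episode above 0.03 m).
It also fails if it takes over 58 s, if anything falls off the work surface, if the arm or the gripper's body presses on something with over 40 N, if the wrist force passes 120 N, or if a joint passes its speed limit or range.

ROBOT

A 6-joint arm with a two-finger parallel gripper is mounted at the origin on the work surface. World frame = base frame: x ahead of the robot, y to its left, z up, the work surface at z = 0. Lengths are in mm, angles in degrees, forces in N, time in s.
With the tool pointing down it reaches from about 300 to 850 mm from the base axis. Payload 4.2 kg.
Tool frame: the origin (TCP) lies midway between the tips of the shut fingers; the grasp point (between the pads) lies 19 mm behind it; z points along the fingers, y is the line along which they close (so a half turn about z gives the same grasp; the last joint's range is limited). The gripper opens to 91 mm and grips with 3 to 60 N. Pads are 32 mm wide; open, the fingers measure 118 mm over their backs; the gripper's body (76 mm by 178 mm) begins 60 mm behind the grasp point.
Start: joints at [71.734, 18.312, 89.639, -0, 72.044, -1.146], TCP at [169.267, 549.538, 213.976] pointing down, gripper open.
Joint ranges: [-177.97, 177.97], [-48.28, 115.42], [12.27, 149.76], [-77.06, 257.06], [2.81, 150.46], [-146.56, 146.56]. Speed limits (degrees/s): [147.25, 147.25, 180, 180, 180, 180].

INTERFACE

Orientations are given as [roll, pitch, yaw] about the fixed x, y, z axes, in that order (R = Rz(yaw) Ry(pitch) Rx(roll)).
In Python, from workcell import state, grab_frame, camera_model, job_done gives the robot as it stands.
- The arm moves only by the tool tcp_steps, called after "Emit:" as name(argument=value, ...), one argument or row to a line, values as JSON. Schema: {"type":"object","properties":{"motion":{"type":"array","items":{"type":"object","properties":{"sx":{"type":"number"},"sy":{"type":"number"},"sz":{"type":"number"},"drx":{"type":"number"},"dry":{"type":"number"},"drz":{"type":"number"}},"additionalProperties":false},"minItems":1,"maxItems":8},"jaw":{"type":"number"},"squeeze":{"type":"number"},"only":{"type":"string"},"quiet":{"type":"boolean"},"lines":{"type":"string"}},"required":["motion"],"additionalProperties":false}. motion is a list of rows, 1 to 8 of them, each an object with the fields sx, sy, sz (the shift in mm), drx, dry, drz (a rotation vector in degrees); a field left out counts as zero; each row shifts and turns the commanded pose from where the row before left it, along the tool's axes as they then stand; what a row does not reach is not made up. A row lasts 1/10 s, in which the tool goes at most 50 mm and 8.59 degrees, less where a joint would pass 70% of its speed; a pose out of reach is approached as far as the arm can. jaw is the finger opening in mm, set as the call begins (left out keeps the last). The fingers move at their own pace and stop on an object; squeeze is the grip in N (left out, the last holds). Time passes only in rows, so rows that do not move let the fingers close. The tool returns the time, the measured TCP pose, the force, the opening and the grip force at its end. only (a regular expression) keeps the lines of the reply that match it, lines (a string "A,B") keeps lines A to B, and quiet returns only ok. Input that does not fit is refused with a message, and nothing moves.
- state(): the state, without advancing time (a new reading comes with each control period).
- grab_frame(name): name is "scene" or "side" or "wrist"; returns the picture (384x512x3 uint8, blue, green, red); there is no depth.
- camera_model(name): a dict with "fx", "fy", "cx", "cy" (pixels), "T" (4x4, takes a point from camera to world coordinates). Camera axes: x right, y up, looking along -z (the intrinsics and any distortion apply to the point x, -y, -z); pixel columns grow to the right and rows downward; lengths in mm; the calibration is good to about 2 mm. A picture is of the moment at which its call begins: read the wrist's pose just before it. camera_model takes no time and is no camera call; for the wrist camera it gives the pose at the moment of the call.
- job_done(): hands the job in; it is judged then, once.
The state is a dict: "time_s": time; "qpos": joint angles; "qvel": joint speeds; "effort": joint torques, N m; "ee_pos": TCP position; "ee_rot": TCP orientation; "force": force on the tool from outside, world axes, zero at the start; "torque": the same for the moment, N m; "gripper_width": finger opening in mm; "gripper_force": force on a finger pad.
Only numpy, scipy, OpenCV 4.12 (cv2) and the standard library are available. Lean on these libraries where they do the work, as an engineer would, in place of code of your own. Each camera call takes 0.05 s, during which the arm holds its last target. There are 200 camera calls.

## Working session

There is one attempt and no reset: what is moved stays moved. The work goes in short steps, Python scripts to look and compute and a tool call to move; the robot and the scene stay as the last step left them, time stands still between calls to the robot, and variables do not carry over. Pictures are saved under pics/ and viewed, at most 10 in all, crops included, and the job is handed in when it is done.

```bash
ls; mkdir -p pics; python3 - <<'E'
from workcell import *
import cv2,numpy as np
for n in("scene","side"):
    cv2.imwrite(f"pics/{n}0.png",cv2.resize(grab_frame(n),(800,600),interpolation=cv2.INTER_CUBIC))
    m=camera_model(n); print({k:np.round(v,3).tolist() for k,v in m.items()})
s=state();print(s)
E
```

```text
pics
{'fx': 368.666, 'fy': 368.666, 'cx': 257.564, 'cy': 187.788, 'T': [[-0.199, -0.763, 0.615, 1104.928], [0.98, -0.152, 0.129, 130.924], [-0.005, 0.629, 0.778, 780.527], [0.0, 0.0, 0.0, 1.0]]}
{'fx': 448.976, 'fy': 448.976, 'cx': 254.546, 'cy': 184.514, 'T': [[0.771, 0.349, -0.533, -60.473], [-0.637, 0.401, -0.658, -761.802], [-0.016, 0.847, 0.532, 749.064], [0.0, 0.0, 0.0, 1.0]]}
{'time_s': 0.1, 'qpos': array([ 7.17347398e+01,  1.83470894e+01,  8.96972871e+01, -8.12655906e-04,
        7.20443558e+01, -1.14692634e+00]), 'qvel': array([ 0.00840235, -0.17605264, -0.2032245 ,  0.06467187, -0.04947738,
        0.04460912]), 'effort': array([-1.69262232e-03, -4.13332450e+01, -2.32507306e+01,  7.26741878e-02,
        4.21788124e-02, -3.78646371e-05]), 'ee_pos': array([169.1251759 , 549.10720963, 213.22769155]), 'ee_rot': array([-1.79911270e+02, -1.00355952e-03,  1.62881917e+02]), 'force': array([-0.64354213,  0.08232545,  0.09667455]), 'torque': array([ 0.02944583,  0.02772072, -0.00284398]), 'gripper_force': 0.0, 'gripper_width': 91.39283276605588}
```

View pics/scene0.png

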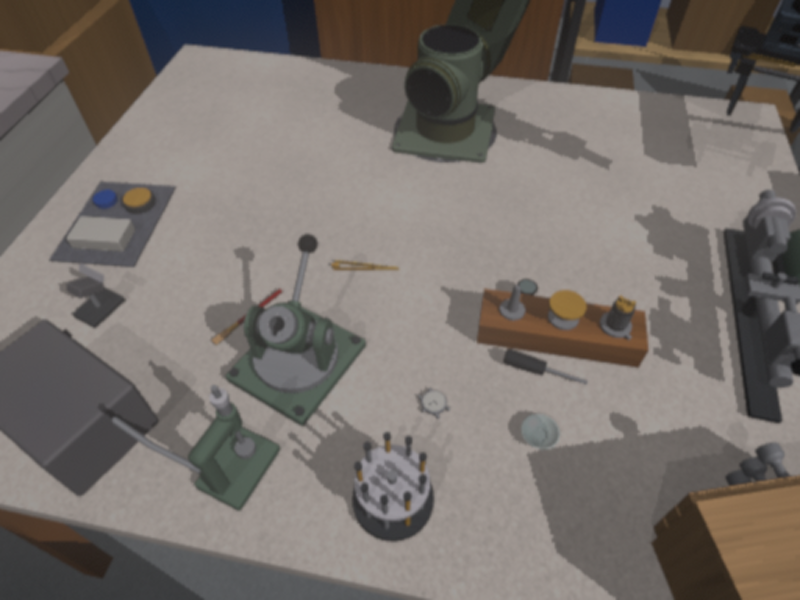

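View pics/side0.png

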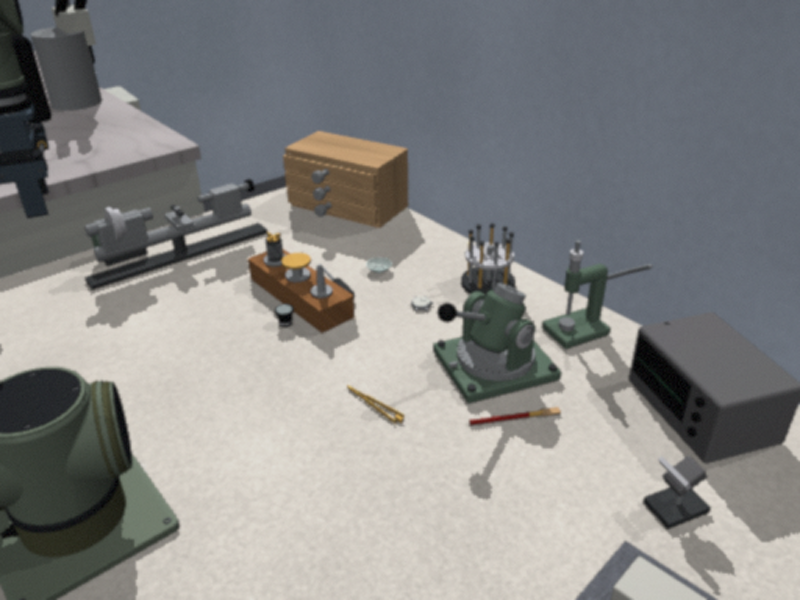

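```bash
cat > h.py <<'E'
import numpy as np, cv2
from workcell import *
from scipy.spatial.transform import Rotation as Ro
def ray(m,u,v):
    T=np.array(m["T"]); d=np.array([(u-m["cx"])/m["fx"],-(v-m["cy"])/m["fy"],-1.])
    d=T[:3,:3]@d; return T[:3,3],d/np.linalg.norm(d)
def tri(*rs):
    A=sum(np.eye(3)-np.outer(d,d) for o,d in rs); b=sum((np.eye(3)-np.outer(d,d))@o for o,d in rs)
    p=np.linalg.solve(A,b); return p,max(np.linalg.norm((np.eye(3)-np.outer(d,d))@(p-o)) for o,d in rs)
def onz(r,z): o,d=r; return o+d*(z-o[2])/d[2]
def proj(m,p):
    T=np.array(m["T"]); c=T[:3,:3].T@(np.asarray(p,float)-T[:3,3])
    return m["cx"]-m["fx"]*c[0]/c[2], m["cy"]+m["fy"]*c[1]/c[2]
def R(s): return Ro.from_euler('xyz',s["ee_rot"],degrees=True)
def go(p,yaw=None,Rt=None):
    "remaining move in tool axes to p and tool-down yaw"
    s=state(); r=R(s); Rt=Rt or (Ro.from_euler('xyz',[180,0,yaw],degrees=True) if yaw is not None else r)
    print('pos',s["ee_pos"].round(1),'rot',s["ee_rot"].round(1),'t',round(s["time_s"],2))
    print('move',r.inv().apply(np.array(p)-s["ee_pos"]).round(1),'rotvec',np.degrees((r.inv()*Rt).as_rotvec()).round(1))
E
python3 - <<'E'
from h import *
S,D=camera_model("scene"),camera_model("side")
f=lambda m,p:ray(m,(p[0]+.5)*.64-.5,(p[1]+.5)*.64-.5)
for n,a,b in [("ball",(307.5,243.5),(447,312)),("holdertop",(624,303),(273.5,239)),("tablet",(568,303),(296,262)),("arbtop",(524,287),(320,268)),("holderflange",(617,327),(274,260))]:
    p,e=tri(f(S,a),f(D,b));print(n,p.round(1),e.round(1))
for n,a in [("L",(230,378)),("R",(365,345)),("B",(300,418))]: print(n,onz(f(S,a),20).round(1))
for n,a in [("L",(435,350)),("B",(468,393)),("R",(558,378))]: print(n,'side',onz(f(D,a),20).round(1))
for n,a in [("a",(485,291)),("b",(646,318)),("c",(642,345)),("d",(480,320))]: print(n,'stand',onz(f(S,a),50).round(1))
for n,a in [("nose",(279,326))]: print(n,onz(f(S,a),145).round(1))
E
```

```text
ball [ 545.4 -130.9  158.6] 0.7
holdertop [521.4 344.7 101.1] 1.2
tablet [521.9 266.6  82.3] 1.1
arbtop [524.9 193.2 103. ] 5.3
holderflange [523.1 351.7  47.5] 2.0
L [ 715.9 -220.4   20. ]
R [617.2 -33.4  20. ]
B [758.8 -95.3  20. ]
L side [592.5 -53.6  20. ]
B side [ 556.8 -170.5   20. ]
R side [ 692.8 -238.6   20. ]
a stand [495.  140.3  50. ]
b stand [500.3 394.5  50. ]
c stand [554.1 385.5  50. ]
d stand [555.2 139.1  50. ]
nose [ 690.1 -128.5  145. ]
```

```bash
python3 - <<'E'
from h import *
s=state();m=camera_model("wrist");T=np.array(m["T"]);r=R(s).as_matrix()
print({k:m[k] for k in("fx","fy","cx","cy")},(r.T@(T[:3,3]-s["ee_pos"])).round(1),(r.T@T[:3,:3]).round(2))
go([560,-130,330],178)
E
```

```text
{'fx': 316.3507929516148, 'fy': 316.3507929516148, 'cx': 251.36978226755235, 'cy': 192.78572700081446} [  78.2    0.9 -170.5] [[-0.    0.96  0.28]
 [ 1.    0.   -0.  ]
 [-0.    0.28 -0.96]]
pos [169.1 549.1 213.2] rot [-179.9   -0.   162.9] t 0.1
move [-573.4 -534.2 -116. ] rotvec [ -0.1  -0.  -15.1]
```

Emit:
tcp_steps(
  motion=[
    {"sx": -36, "sy": -33, "sz": -7},
    {"sx": -36, "sy": -33, "sz": -7},
    {"sx": -36, "sy": -33, "sz": -7},
    {"sx": -36, "sy": -33, "sz": -7},
    {"sx": -36, "sy": -33, "sz": -7},
    {"sx": -36, "sy": -33, "sz": -7},
    {"sx": -36, "sy": -33, "sz": -7},
    {"sx": -36, "sy": -33, "sz": -7},
  ],
)

```text
time_s: 0.9
ee_pos: [367.2, 210.5, 270.1]
ee_rot: [180.0, 0.0, 162.9]
force: [0.6, 0.4, -0.5]
gripper_width: 91.4
gripper_force: 0.0
```

Emit:
tcp_steps(
  motion=[
    {"sx": -36, "sy": -33, "sz": -7},
    {"sx": -36, "sy": -33, "sz": -7},
    {"sx": -36, "sy": -33, "sz": -6},
    {"sx": -36, "sy": -33, "sz": -3},
    {"sx": -36, "sy": -33},
    {"sx": -36, "sy": -33, "drz": -5},
    {"sx": -36, "sy": -33, "drz": -5},
    {"drz": -5},
  ],
)

```text
time_s: 1.7
ee_pos: [545.6, -84.9, 291.3]
ee_rot: [-179.9, -0.0, 177.8]
force: [-1.0, 1.9, -0.6]
gripper_width: 91.3
gripper_force: 0.0
```

```bash
python3 - <<'E'
from h import *
go([560,-130,300],178)
m=camera_model("wrist");print(proj(m,[657,-134,150]),proj(m,[545,-131,158]),proj(m,[585,-105,28]))
E
```

```text
pos [545.6 -84.9 291.3] rot [-179.9   -0.   177.8] t 1.7
move [-16.2 -44.5  -8.7] rotvec [-0.1 -0.  -0.2]
(np.float64(210.84348779752088), np.float64(279.47424727792855)) (np.float64(204.45450446297693), np.float64(184.02837031873594)) (np.float64(238.11149145990055), np.float64(187.51089985799837))
```

```bash
python3 - <<'E'
from h import *
import json
m=camera_model("wrist");im=grab_frame("wrist");cv2.imwrite("pics/w1.png",im)
json.dump({k:np.array(v).tolist() for k,v in m.items()},open("w1.json","w"))
c=im[80:380,50:450];cv2.imwrite("pics/w1c.png",cv2.resize(c,(800,600),interpolation=cv2.INTER_CUBIC))
E
```

```text
(no output)
```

View pics/w1c.png

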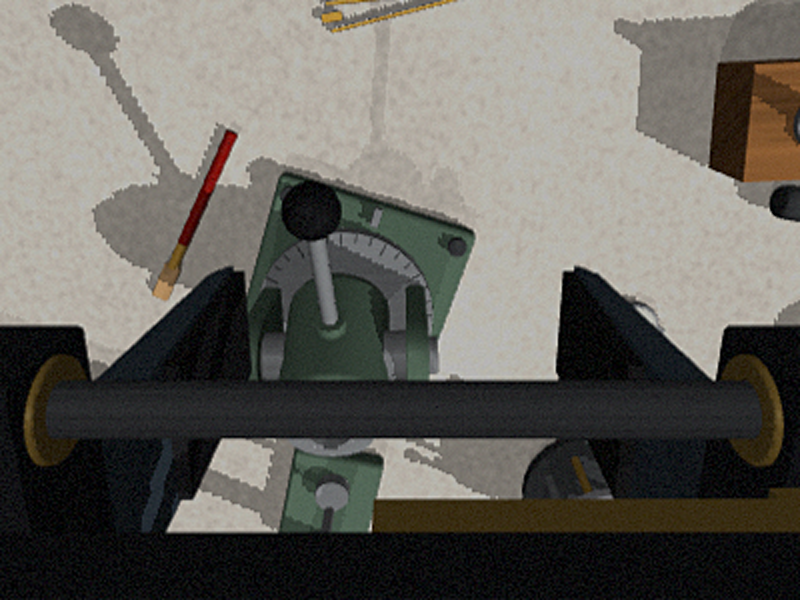

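```bash
python3 - <<'E'
from h import *
import json
m=json.load(open("w1.json")); f=lambda p:ray(m,50+(p[0]+.5)/2-.5,80+(p[1]+.5)/2-.5)
FL=onz(f((279,171)),20);FR=onz(f((475,231)),20);I=onz(f((376.5,212)),28);Ib=f((312,210))
print(FL,FR,np.linalg.norm(FL-FR),I)
e=(FR-FL)[:2];ang=np.degrees(np.arctan2(e[1],e[0]))-90;print("b",ang)
x=np.array([np.cos(np.radians(ang)),np.sin(np.radians(ang))])
O=I[:2]+77*x;O2=(FL+FR)[:2]/2+85*x;print(O,O2)
S,D=camera_model("scene"),camera_model("side")
g=lambda M,p:ray(M,(p[0]+.5)*.64-.5,(p[1]+.5)*.64-.5)
P,er=tri(Ib,g(S,(307.5,243.5)),g(D,(447,312)));print(P,er)
O3=(O+O2)/2;d=O3-P[:2];print("b+s",np.degrees(np.arctan2(d[1],d[0])),np.linalg.norm(d),"tilt",np.degrees(np.arctan2(P[2]-95,np.linalg.norm(d))),np.hypot(P[2]-95,np.linalg.norm(d)))
E
```

```text
[ 551.81286098 -173.06657111   20.        ] [601.58451139 -34.47366591  20.        ] 147.25899143527198 [ 582.4081362  -105.02749574   28.        ]
b -19.75428921504492
[ 654.87674132 -131.05250817] [ 656.69649703 -132.49902833]
[ 545.63496822 -130.39487594  158.52146403] 1.0724535085011415
b+s -0.7182385024983275 110.16030624644713 tilt 29.96893235941474 127.1623744091462
```

Emit:
tcp_steps(
  motion=[
    {"sx": -1.7, "sy": -45.6, "drz": 1},
    {"sz": 40},
    {"sz": 40},
    {"sz": 36},
    {"sz": 36},
    {},
    {},
  ],
  jaw=65,
)

```text
time_s: 2.45
ee_pos: [543.3, -125.4, 141.4]
ee_rot: [180.0, -0.0, 176.9]
force: [0.5, 0.6, -0.2]
gripper_width: 65.1
gripper_force: 0.0
```

```bash
python3 - <<'E'
from h import *
go([545.5,-130.5,139.5],179)
E
```

```text
pos [ 543.3 -125.4  141.4] rot [180.   -0.  176.9] t 2.45
move [-2.5 -5.   1.9] rotvec [ 0.  -0.  -2.1]
```

Emit:
tcp_steps(
  motion=[
    {"sx": -2.5, "sy": -5, "sz": 2, "drz": -2},
    {},
  ],
)

```text
time_s: 2.65
ee_pos: [547.1, -131.4, 141.4]
ee_rot: [-179.9, 0.3, 178.9]
force: [-0.5, -0.2, -0.8]
gripper_width: 65.1
gripper_force: 0.0
```

Emit:
tcp_steps(
  motion=[
    {},
    {},
    {},
    {},
    {},
    {},
  ],
  jaw=20,
  squeeze=30,
)

```text
time_s: 3.25
ee_pos: [545.4, -130.9, 139.0]
ee_rot: [180.0, 0.0, 178.9]
force: [0.4, -0.2, 1.8]
gripper_width: 28.2
gripper_force: 30.0
```

```bash
python3 - <<'E'
from h import *
s=state();print(s["torque"])
E
```

```text
[ 0.03786791  0.06573633 -0.02134877]
```

Emit:
tcp_steps(
  motion=[
    {"sx": 5.2, "sz": 10.1},
    {"sx": 4.2, "sz": 10.5},
    {"sx": 3.4, "sz": 10.9},
    {"sx": 2.3, "sz": 11},
    {"sx": 1.4, "sz": 11.3},
    {"sx": 0.4, "sz": 10},
    {},
    {},
  ],
)

```text
time_s: 4.05
ee_pos: [529.0, -130.6, 74.7]
ee_rot: [180.0, 0.0, 178.9]
force: [2.6, -0.1, -4.9]
gripper_width: 28.4
gripper_force: 30.0
```

Emit:
tcp_steps(
  motion=[
    {"sx": -0.2, "sy": 7.25, "drz": 3.2},
    {"sx": -0.2, "sy": 7.25, "drz": 3.2},
    {"sx": -0.2, "sy": 7.25, "drz": 3.2},
    {"sx": -0.2, "sy": 7.25, "drz": 3.2},
    {"sx": -0.2, "sy": 7.25, "drz": 3.2},
    {"sx": -0.2, "sy": 7.25, "drz": 3.2},
    {},
    {},
  ],
)

```text
time_s: 4.85
ee_pos: [536.7, -88.8, 74.7]
ee_rot: [-179.9, 0.0, 159.8]
force: [2.0, -5.3, -7.3]
gripper_width: 28.4
gripper_force: 30.0
```

```bash
python3 - <<'E'
from h import *
go([657-122.3,-132+44,76],160.2)
E
```

```text
pos [536.7 -88.8  74.7] rot [-179.9    0.   159.8] t 4.85
move [ 2.2  0.  -1.3] rotvec [-0.1  0.  -0.4]
```

Emit:
tcp_steps(
  motion=[
    {"sz": 1},
    {"sz": 1},
    {"sz": 1},
    {},
  ],
)

```text
time_s: 5.25
ee_pos: [536.8, -88.8, 74.2]
ee_rot: [-180.0, 0.1, 159.7]
force: [-2.5, -4.6, 9.0]
gripper_width: 28.4
gripper_force: 30.0
```

```bash
python3 - <<'E'
from h import *
import json
s=state();print(s["effort"].round(2))
m=camera_model("wrist");im=grab_frame("wrist");json.dump({k:np.array(v).tolist() for k,v in m.items()},open("w2.json","w"))
c=im[0:360,16:496]
cv2.imwrite("pics/w2c.png",cv2.resize(c,(800,600),interpolation=cv2.INTER_CUBIC))
cv2.imwrite("pics/d2.png",cv2.resize(grab_frame("side")[140:290,220:420],(800,600),interpolation=cv2.INTER_CUBIC))
E
```

```text
[  2.68 -35.61 -16.71   1.36  -0.42   0.12]
```

View pics/w2c.png

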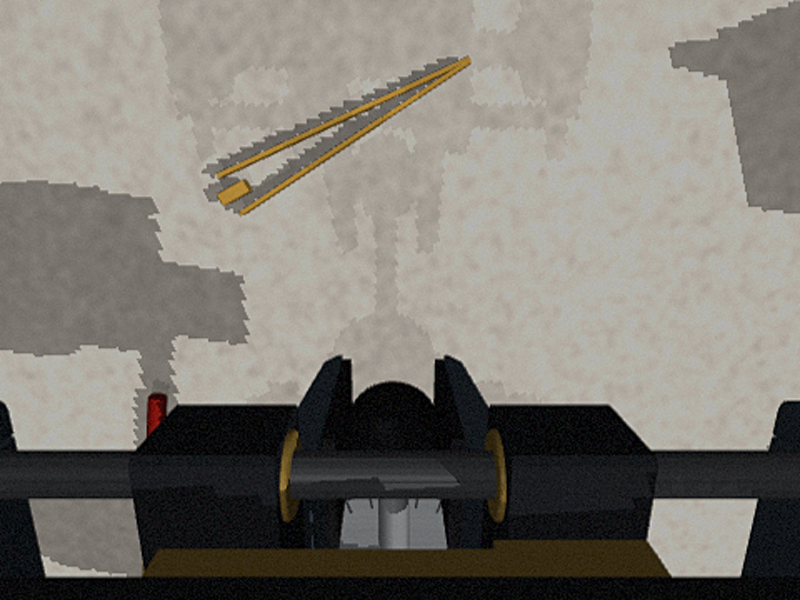

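View pics/d2.png

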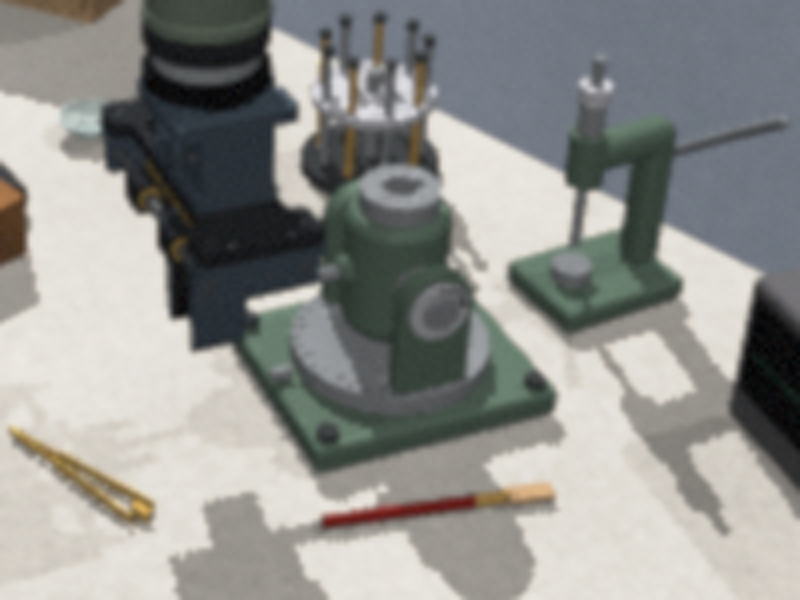

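Emit:
tcp_steps(
  motion=[
    {"sz": 1.2},
    {"sz": 1.2},
    {},
  ],
)

```text
time_s: 5.65
ee_pos: [537.0, -88.9, 73.9]
ee_rot: [-180.0, 0.2, 159.7]
force: [-7.2, -4.5, 22.5]
gripper_width: 28.4
gripper_force: 30.0
```

Emit:
tcp_steps(
  motion=[
    {},
    {},
    {"sz": -40},
    {"sz": -45},
    {"sz": -45},
    {"sx": -40, "sz": -45},
    {"sx": -45, "sz": -45},
    {"sx": -45, "sz": -36},
  ],
  jaw=60,
)

```text
time_s: 6.45
ee_pos: [637.9, -124.8, 306.1]
ee_rot: [179.9, 0.0, 159.7]
force: [0.9, -0.4, -0.2]
gripper_width: 60.2
gripper_force: 0.0
```

Emit:
tcp_steps(
  motion=[
    {"sx": -38},
    {},
    {},
  ],
)

```text
time_s: 6.75
ee_pos: [672.8, -138.0, 301.5]
ee_rot: [180.0, -0.3, 159.7]
force: [0.8, 1.4, 0.4]
gripper_width: 60.0
gripper_force: 0.0
```

```bash
python3 - <<'E'
from h import *
import json
m=camera_model("wrist");im=grab_frame("wrist");json.dump({k:np.array(v).tolist() for k,v in m.items()},open("w3.json","w"))
print(proj(m,[657,-132,150]),proj(m,[535,-88,95]))
cv2.imwrite("pics/w3.png",im);c=im[0:210,110:390]
cv2.imwrite("pics/w3c.png",cv2.resize(c,(800,600),interpolation=cv2.INTER_CUBIC))
E
```

```text
(np.float64(250.48256223660124), np.float64(163.36989850218248)) (np.float64(249.44839462117125), np.float64(36.230635097194124))
```

View pics/w3c.png

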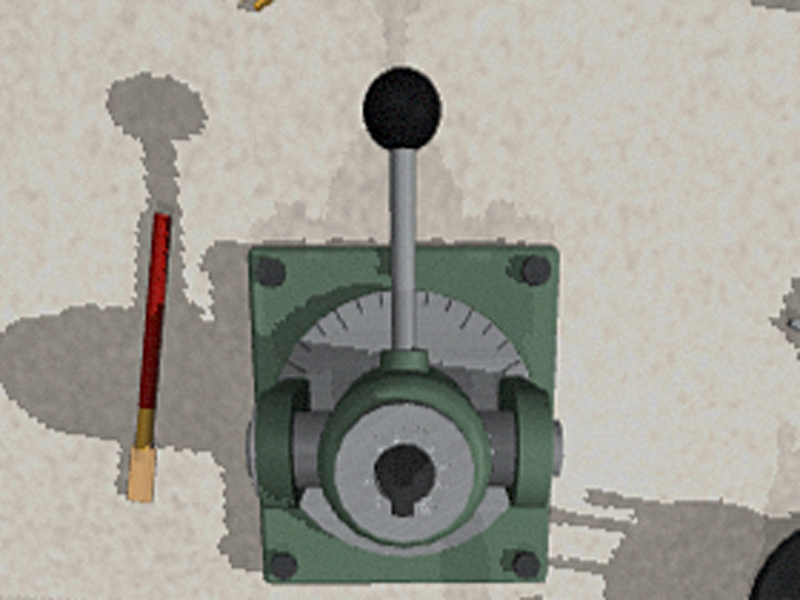

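```bash
python3 - <<'E'
from h import *
import json
m=json.load(open("w3.json")); k=.35; f=lambda p:ray(m,110+(p[0]+.5)*k-.5,(p[1]+.5)*k-.5)
FL,FR,BL,BR=[onz(f(p),20) for p in((249,247),(559,247),(263,582),(548,581))]
print(FL,FR,BL,BR)
for a,b in((FL,FR),(BL,BR)):
    e=b-a;print("yaw",np.degrees(np.arctan2(e[1],e[0]))-90)
for a,b in((FL,BL),(FR,BR)):
    e=b-a;print("yaw x",np.degrees(np.arctan2(e[1],e[0])),np.linalg.norm(e))
print("ctr",(FL+FR+BL+BR)/4)
N=onz(f((404,472)),150);B=onz(f((404,470)),150);K=onz(f((402,515)),150);ball=onz(f((402,108)),95)
print("nose",N,"bore",B)
d=N-ball;print("handle",np.degrees(np.arctan2(d[1],d[0])),np.linalg.norm(d))
d=K-B;print("key",np.degrees(np.arctan2(d[1],d[0])),np.linalg.norm(d))
d2=onz(f((403.5,108+300)),95)-onz(f((403.5,108)),95);print(np.degrees(np.arctan2(d2[1],d2[0])))
im=cv2.imread("pics/w3.png")[120:220,205:300]
g=cv2.cvtColor(im,cv2.COLOR_BGR2GRAY)
n,l,st,ce=cv2.connectedComponentsWithStats((g<50).astype('uint8'));print(st,ce)
E
```

```text
[ 554.99908795 -172.0090009    20.        ] [606.12761134 -33.98117098  20.        ] [ 711.4091702  -230.54572689   20.        ] [762.96238912 -89.92678636  20.        ]
yaw -20.325730291490956
yaw -20.13376793444796
yaw x -20.51844319399337 167.0049763280134
yaw x -19.632176284946304 166.51444201858192
ctr [ 658.87456465 -131.61567128   20.        ]
nose [ 658.69076119 -131.97448429  150.        ] bore [ 658.00280248 -131.71941583  150.        ]
handle -20.007429494899608 141.1855600968928
key -22.852957642714156 16.746688660422492
-20.35153896296112
[[   0    0   95  100 8640]
 [  20    3   45   23  143]
 [  10    9    1    1    1]
 [   0   12   14   46  185]
 [  79   12   16   45  156]
 [  66   17    3    3    3]
 [  32   20   10    5   12]
 [  43   20    5    1    5]
 [  52   21    1    1    1]
 [  72   24    1    1    1]
 [  29   26    2    2    2]
 [  19   29    1    1    1]
 [  25   31    1    1    1]
 [  17   32    1    1    1]
 [  17   34    1    2    2]
 [  17   37    1    1    1]
 [  36   36   21   25  275]
 [  16   40    1    1    1]
 [  16   42    2    2    2]
 [  17   4
[... 684 characters left out ...]
72.         24.        ]
 [29.5        26.5       ]
 [19.         29.        ]
 [25.         31.        ]
 [17.         32.        ]
 [17.         34.5       ]
 [17.         37.        ]
 [45.33090909 45.08      ]
 [16.         40.        ]
 [16.5        42.5       ]
 [17.         47.        ]
 [22.68181818 57.77272727]
 [52.         48.        ]
 [77.         49.        ]
 [79.         49.        ]
 [ 1.33333333 53.66666667]
 [46.         53.        ]
 [49.         52.        ]
 [46.         55.        ]
 [32.5        67.        ]
 [35.         68.        ]
 [37.         69.        ]
 [41.         70.        ]
 [86.7        74.8       ]
 [ 2.14285714 74.42857143]
 [ 7.66666667 76.        ]]
```

Emit:
tcp_steps(
  motion=[
    {"sx": 29.6, "sy": 36.3, "sz": 3},
    {"sx": 29.6, "sy": 36.3, "sz": 3},
    {"sx": 29.6, "sy": 36.3, "sz": 3},
    {"sx": 29.6, "sy": 36.3, "sz": 3},
    {"sx": 29.6, "sy": 36.3, "sz": 3},
    {"sx": 29.6, "sy": 36.3, "sz": 3},
    {"sx": 29.6, "sy": 36.3, "sz": 3},
    {"sx": 29.6, "sy": 36.3, "sz": 3},
  ],
)

```text
time_s: 7.6
ee_pos: [549.1, 217.5, 280.0]
ee_rot: [180.0, -0.0, 159.7]
force: [-0.3, 0.1, -0.2]
gripper_width: 60.0
gripper_force: 0.0
```

Emit:
tcp_steps(
  motion=[
    {"sx": 29.6, "sy": 36.3, "sz": 3},
    {"sx": 29.6, "sy": 36.3, "sz": 3},
    {"drz": 8.5},
    {"drz": 8.5},
    {"drz": 8.5},
    {"drz": 8.5},
    {"drz": 8.5},
    {"drz": 8.5},
  ],
  jaw=91,
)

```text
time_s: 8.4
ee_pos: [519.6, 304.2, 273.9]
ee_rot: [-179.9, -0.0, 108.4]
force: [-0.2, -0.4, -0.5]
gripper_width: 91.3
gripper_force: 0.0
```

Emit:
tcp_steps(
  motion=[
    {"drz": 8.5},
    {"drz": 8.5},
    {"drz": 2},
    {},
    {},
  ],
)

```text
time_s: 8.9
ee_pos: [520.5, 304.3, 274.0]
ee_rot: [-180.0, -0.0, 89.7]
force: [-0.3, 0.6, 0.1]
gripper_width: 91.0
gripper_force: 0.0
```

```bash
python3 - <<'E'
from h import *
import json
m=camera_model("wrist");im=grab_frame("wrist");json.dump({k:np.array(v).tolist() for k,v in m.items()},open("w4.json","w"))
go([521,345,90],90)
cv2.imwrite("pics/w4.png",im);u,v=map(int,proj(m,[521,345,80]));print(u,v);u=max(u,100);v=max(v,75);print(u,v)
c=im[v-75:v+75,u-100:u+100]
cv2.imwrite("pics/w4c.png",cv2.resize(c,(800,600),interpolation=cv2.INTER_CUBIC))
E
```

```text
pos [520.7 304.4 273.9] rot [-180.    -0.    89.7] t 8.95
move [4.060e+01 1.000e-01 1.839e+02] rotvec [-0.  -0.  -0.3]
250 136
250 136
```

View pics/w4c.png

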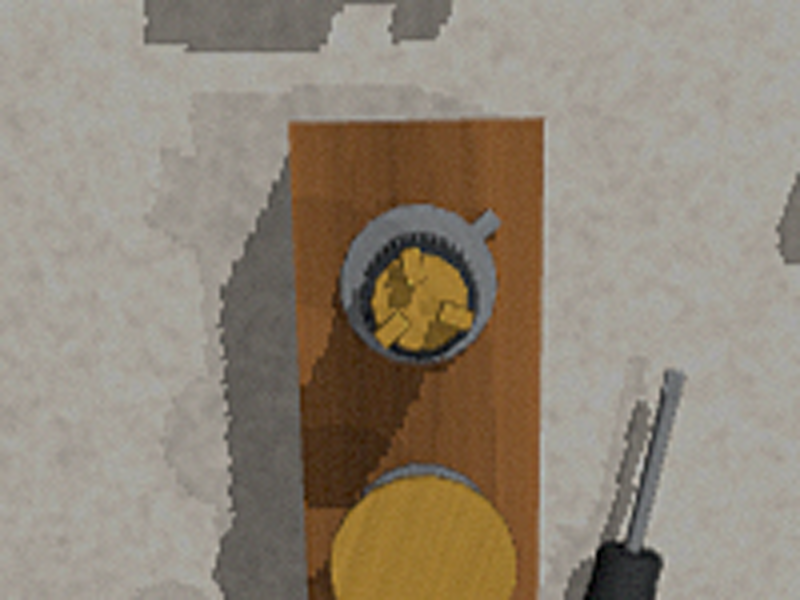

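```bash
python3 - <<'E'
from h import *
import json
m=json.load(open("w4.json")); f=lambda p:ray(m,150+(p[0]+.5)/4-.5,61+(p[1]+.5)/4-.5)
F=onz(f((419,284.5)),56);T=onz(f((489.5,220.5)),56);B=onz(f((422,299)),100)
print(F,B);d=T-F;print(np.degrees(np.arctan2(d[1],d[0])),np.linalg.norm(d))
S,D=camera_model("scene"),camera_model("side")
g=lambda M,p:ray(M,(p[0]+.5)*.64-.5,(p[1]+.5)*.64-.5)
print(tri(f((422,299)),g(S,(624,303)),g(D,(273.5,239))))
go([(F+B)[0]/2,(F+B)[1]/2,66],90)
E
```

```text
[525.2569465  348.10160611  56.        ] [525.69248872 348.31293318 100.        ]
41.63692038759825 28.213018966926683
(array([523.26723025, 346.5031075 , 100.55040755]), np.float64(3.0513680399899545))
pos [520.7 304.4 273.9] rot [-180.    -0.    89.7] t 8.95
move [ 43.8   4.6 207.9] rotvec [-0.  -0.  -0.3]
```

Emit:
tcp_steps(
  motion=[
    {"sx": 43.8, "sy": 4.6},
    {"sz": 45},
    {"sz": 45},
    {"sz": 45},
    {"sz": 45},
    {"sz": 30},
    {},
    {},
  ],
  jaw=70,
)

```text
time_s: 9.75
ee_pos: [526.7, 348.6, 64.3]
ee_rot: [180.0, -0.0, 89.7]
force: [0.4, 0.8, -0.2]
gripper_width: 69.5
gripper_force: 0.0
```

```bash
python3 -c "
from h import *
go([525.4,348.2,64],90)"
```

```text
pos [526.7 348.6  64.3] rot [180.   -0.   89.7] t 9.75
move [-0.4 -1.3  0.3] rotvec [ 0.  -0.  -0.3]
```

Emit:
tcp_steps(
  motion=[
    {},
    {},
    {},
    {},
    {},
    {},
    {},
  ],
  jaw=20,
  squeeze=45,
)

```text
time_s: 10.45
ee_pos: [525.5, 348.3, 64.2]
ee_rot: [-179.9, 0.0, 89.7]
force: [-4.6, 0.3, 5.1]
gripper_width: 31.1
gripper_force: 45.0
```

Emit:
tcp_steps(
  motion=[
    {"sz": -10},
    {"sz": -30},
    {"sz": -40},
    {"sz": -40},
    {"sz": -35},
    {"sz": -15},
    {},
    {},
  ],
)

```text
time_s: 11.25
ee_pos: [526.2, 347.9, 232.6]
ee_rot: [-179.9, 0.1, 89.7]
force: [-0.3, 0.1, -4.1]
gripper_width: 31.4
gripper_force: 45.0
```

```bash
python3 - <<'E'
from h import *
import json
m=camera_model("wrist");im=grab_frame("wrist");json.dump({k:np.array(v).tolist() for k,v in m.items()},open("w5.json","w"))
s=state();p=s["ee_pos"]-[0,0,14];u,v=map(int,proj(m,p));print(p,u,v)
v=min(v,308)
go([658.5,-132,230],25.5)
cv2.imwrite("pics/w5.png",im)
cv2.imwrite("pics/w5c.png",cv2.resize(im[v-75:v+75,u-100:u+100],(800,600),interpolation=cv2.INTER_CUBIC))
E
```

```text
[525.89226979 347.74605558 217.82913865] 249 232
pos [525.9 347.7 231.8] rot [-1.799e+02  1.000e-01  8.970e+01] t 11.3
move [-479.   135.3    2.4] rotvec [-0.1  0.2 64.2]
```

View pics/w5c.png

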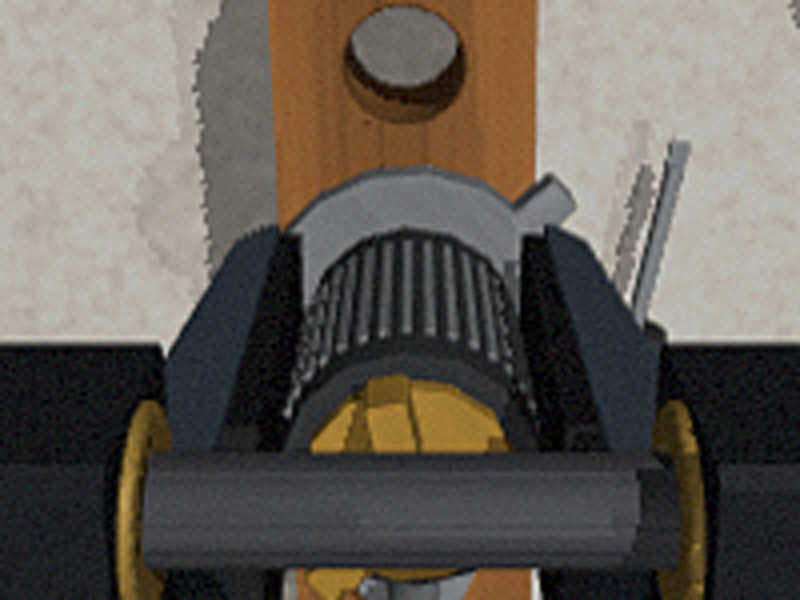

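```bash
python3 - <<'E'
from h import *
import json
m=json.load(open("w5.json"));f=lambda p:ray(m,149+(p[0]+.5)/4-.5,157+(p[1]+.5)/4-.5)
s=state();p=s["ee_pos"];z=p[2]-8
A=onz(f((410,168)),z)-p;T=onz(f((562,190)),z)-p
print(A,T); d=T[:2]-[0,A[1]-24];print(np.degrees(np.arctan2(d[1],d[0])),np.hypot(*d))
E
```

```text
[ 1.42883565 24.17589183 -8.        ] [24.07062579 20.6142443  -8.        ]
40.33456445127362 31.577227200154645
```

Emit:
tcp_steps(
  motion=[
    {"sx": -45, "sy": 12},
    {"sx": -48, "sy": 13},
    {"sx": -48, "sy": 13},
    {"sx": -48, "sy": 13},
    {"sx": -48, "sy": 13},
    {"sx": -48, "sy": 13},
    {"sx": -48, "sy": 14},
    {"sx": -48, "sy": 15},
  ],
)

```text
time_s: 12.1
ee_pos: [629.6, -35.0, 231.5]
ee_rot: [-179.8, -0.0, 89.7]
force: [0.7, 0.7, -4.1]
gripper_width: 31.3
gripper_force: 45.0
```

Emit:
tcp_steps(
  motion=[
    {"sx": -48, "sy": 15},
    {"sx": -48, "sy": 15},
    {"drz": 8},
    {"drz": 8},
    {"drz": 8},
    {"drz": 8},
    {"drz": 8},
    {"drz": 8},
  ],
)

```text
time_s: 12.9
ee_pos: [658.7, -128.5, 231.0]
ee_rot: [-179.8, 0.2, 41.3]
force: [0.5, 0.8, -3.2]
gripper_width: 31.4
gripper_force: 45.0
```

Emit:
tcp_steps(
  motion=[
    {"drz": 8},
    {"drz": 8},
    {},
    {},
  ],
)

```text
time_s: 13.3
ee_pos: [659.0, -128.5, 232.0]
ee_rot: [-179.9, 0.1, 25.8]
force: [0.2, -0.5, -2.9]
gripper_width: 31.5
gripper_force: 45.0
```

```bash
python3 -c "
from h import *
go([658.5,-132,210],25.9)"
```

```text
pos [ 659.  -128.5  232. ] rot [-1.799e+02  1.000e-01  2.580e+01] t 13.3
move [-2.  3. 22.] rotvec [-0.1  0.1 -0.1]
```

Emit:
tcp_steps(
  motion=[
    {"sx": -2, "sy": 3, "sz": 10},
    {"sz": 10},
    {},
    {},
  ],
)

```text
time_s: 13.7
ee_pos: [658.7, -132.1, 212.9]
ee_rot: [-179.9, 0.1, 25.7]
force: [0.0, 0.8, -2.6]
gripper_width: 31.3
gripper_force: 45.0
```

Emit:
tcp_steps(
  motion=[
    {"sz": 3},
    {"sz": 3},
    {"sz": 2},
    {"sz": 2},
    {},
  ],
)

```text
time_s: 14.2
ee_pos: [658.9, -132.1, 203.3]
ee_rot: [-180.0, 0.0, 25.7]
force: [0.7, -0.2, -3.9]
gripper_width: 31.6
gripper_force: 45.0
```

```bash
python3 -c "
from h import *
go([658.5,-132,195],25.9)
print(state()['torque'])"
```

```text
pos [ 658.9 -132.1  203.3] rot [-180.     0.    25.7] t 14.2
move [-0.3 -0.2  8.3] rotvec [-0.   0.  -0.2]
[-0.08743945  0.10651331  0.01980011]
```

Emit:
tcp_steps(
  motion=[
    {"sz": 2},
    {"sz": 2},
    {"sz": 2},
    {},
  ],
)

```text
time_s: 14.6
ee_pos: [658.8, -132.1, 197.2]
ee_rot: [-180.0, 0.0, 25.7]
force: [0.2, 0.9, -2.8]
gripper_width: 31.1
gripper_force: 45.0
```

Emit:
tcp_steps(
  motion=[
    {"sz": 1.5},
    {"sz": 1.5},
    {"sz": 1.5},
    {"sz": 1.5},
    {},
  ],
)

```text
time_s: 15.1
ee_pos: [658.9, -132.1, 191.3]
ee_rot: [-180.0, 0.0, 25.7]
force: [-0.0, -0.3, -3.4]
gripper_width: 31.4
gripper_force: 45.0
```

```bash
python3 -c "
from h import *
print(state()['torque'])"
```

```text
[-0.0014126   0.05676614  0.02626666]
```

Emit:
tcp_steps(
  motion=[
    {"sz": 2},
    {"sz": 2},
    {"sz": 2},
    {},
  ],
)

```text
time_s: 15.5
ee_pos: [658.8, -132.1, 185.2]
ee_rot: [-180.0, 0.0, 25.7]
force: [-0.2, -0.1, -4.0]
gripper_width: 31.3
gripper_force: 45.0
```

Emit:
tcp_steps(
  motion=[
    {"sz": 4},
    {"sz": 4},
    {"sz": 4},
    {"sz": 3},
    {"sz": 2},
    {},
  ],
)

```text
time_s: 16.1
ee_pos: [658.9, -132.1, 168.2]
ee_rot: [-180.0, 0.0, 25.7]
force: [1.2, -0.3, -3.8]
gripper_width: 31.6
gripper_force: 45.0
```

Emit:
tcp_steps(
  motion=[
    {"sz": 1},
    {"sz": 1},
    {"sz": 1},
    {"sz": 1},
    {"sz": 0.5},
    {},
    {},
  ],
)

```text
time_s: 16.8
ee_pos: [659.1, -132.1, 164.2]
ee_rot: [-180.0, -0.0, 25.7]
force: [0.1, -0.6, -2.9]
gripper_width: 31.0
gripper_force: 45.0
```

Emit:
tcp_steps(
  motion=[
    {"sz": 0.7},
    {"sz": 0.7},
    {"sz": 0.7},
    {},
    {},
  ],
)

```text
time_s: 17.3
ee_pos: [659.1, -132.2, 164.1]
ee_rot: [179.9, -0.1, 25.7]
force: [-2.3, 0.2, 6.9]
gripper_width: 31.2
gripper_force: 45.0
```

Emit:
tcp_steps(
  motion=[
    {"sz": 0.7},
    {"sz": 0.6},
    {},
    {},
    {},
    {},
    {},
  ],
)

```text
time_s: 18.0
ee_pos: [659.2, -132.1, 164.1]
ee_rot: [179.9, -0.1, 25.7]
force: [-4.3, 0.9, 9.4]
gripper_width: 31.5
gripper_force: 45.0
```

```bash
python3 - <<'E'
from h import *
s=state();print(s["torque"],s["force"])
im=grab_frame("side");cv2.imwrite("pics/d3.png",cv2.resize(im[110:290,230:470],(800,600),interpolation=cv2.INTER_CUBIC))
E
```

```text
[0.22228187 1.08826951 0.05683177] [-4.25461783  0.88222109  9.44197448]
```

View pics/d3.png

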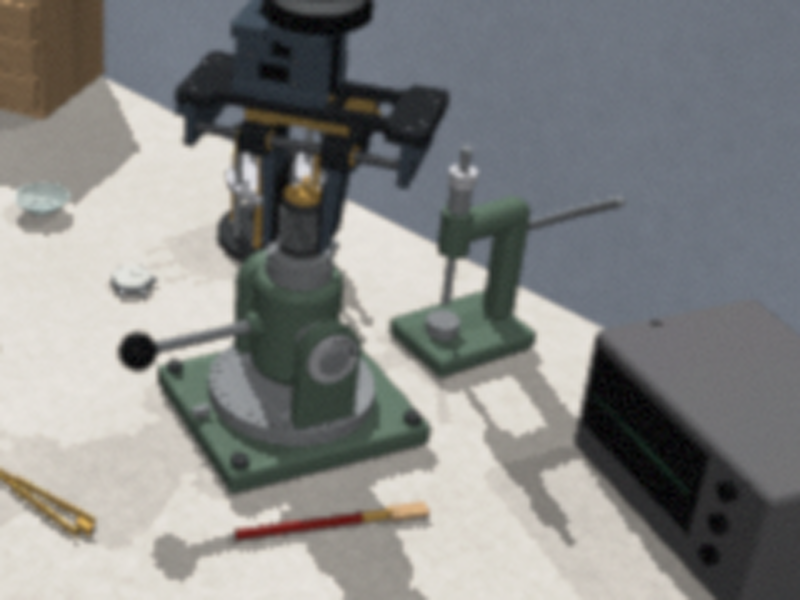

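Emit:
tcp_steps(
  motion=[
    {"sx": -0.6, "sy": -0.3, "sz": 0.3},
    {"sz": 0.3},
    {},
    {},
    {},
    {},
  ],
)

```text
time_s: 18.65
ee_pos: [659.2, -132.1, 164.2]
ee_rot: [179.9, -0.2, 25.7]
force: [-4.3, 0.8, 12.4]
gripper_width: 31.4
gripper_force: 45.0
```

```bash
python3 -c "
from h import *
s=state();print(s['torque'],s['force'])"
```

```text
[ 2.97857648e-01  1.02363531e+00 -7.14606783e-04] [-4.289851    0.83243921 12.38894215]
```

```bash
python3 -c "
from workcell import *
print(job_done())"
```

```text
the job is handed in; nothing more can be done
None
```

I handed the job in at about 18.7 s: the head is square and upright, and the case holder is keyed and seated on the spindle nose, still gripped at 45 N and pressed home with about 16 N. No verdict came back from the judge.

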